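# Set the height stop to the copper sample and clamp it

### The arm

A 6-joint arm with a two-finger parallel gripper is mounted at the origin on the work surface. World frame = base frame: x ahead of the robot, y to its left, z up, the work surface at z = 0. Lengths are in m, angles in rad, forces in N, time in s.
With the tool pointing down it reaches from about 0.375 to 0.975 m from the base axis. Payload 3.8 kg.
Tool frame: the origin (TCP) lies on the centre line of the jaws, within the pads' length; the fingertips stand 17 mm ahead of it and the grasp point (between the pads) lies 2 mm behind it (bot.tip_extent is the distance from the TCP to the fingertips, in m); z points along the fingers, y is the line along which they close (so a half turn about z gives the same grasp; the last joint's range is limited). The gripper opens to 85 mm and grips with 20 to 120 N. Pads are 22 mm wide; open, the fingers measure 114 mm over their backs; the gripper's body (76 mm by 85 mm) begins 54 mm behind the grasp point. The pads swing forward as they close: fully open they stand 13 mm farther back than shut.
Start: joints at [1.296, 0.264, 1.604, -0, 1.274, -0.037], TCP at [0.159, 0.656, 0.248] pointing down, gripper open.
Joint ranges: [-2.63, 2.63], [-0.94, 2.18], [0.31, 2.57], [-1.31, 4.45], [0, 2.66], [-2.55, 2.55]. Speed limits (rad/s): [2.57, 2.57, 3.14, 3.14, 3.14, 3.14].

### API

Orientations are given as a rotation vector (axis times angle).
In Python, from workcell import readout, read_camera, finish_job, bot gives the robot as it stands.
- The arm moves only by the tool jog_arm, never from a script. Its argument "deltas" is one flat list of numbers, 7 for each row, row after row: the shift along the tool's x, y, z in m, then the turn, a rotation vector about the tool's x, y, z in degrees, then the gripper command: -1 is shut, 1 is fully open, values between are in proportion. A call has 1 to 8 rows; each row is the pose to reach, as a shift and turn from the pose commanded when the call began, along the tool's axes at that moment; what a row does not reach only later rows make up. A row lasts 1/10 s, in which the tool goes at most 50 mm and 8.59 degrees, less where a joint would pass 70% of its speed; a pose out of reach is approached as far as the arm can. A call with a gripper value outside its range is refused whole. The fingers move at their own pace and stop on an object; "squeeze" is the grip in N (left out, the last holds). Time passes only in rows, so rows that repeat a pose let the fingers close. It gives the time, the measured TCP pose, the force, the opening and the grip force at its end, in the units of the state.
- readout.read_state(): the state, without advancing time (a new reading comes with each control period).
- read_camera(name): name is "side" or "top"; returns a dict with "color" (480x640x3 uint8, blue, green, red), "fx", "fy", "cx", "cy" (pixels), "origin" and "attitude" of the camera in the world. Camera axes: x right, y down, z forward; pixel columns grow to the right and rows downward; lengths in m; the calibration is good to about 2 mm. A picture is of the moment at which its call begins. There is no depth.
- finish_job(): hands the job in; it is judged then, once.
The state is a dict: "time": time; "q": joint angles; "joint_vel": joint speeds; "joint_torque": joint torques, N m; "tool_pos": TCP position; "tcp_rot": TCP orientation; "wrist_force": force on the tool from outside, world axes, zero at the start; "torque": the same for the moment, N m; "width": opening from 0.0 (shut) to 1.0 (fully open); "grip_force": force on a finger pad.
Only numpy, scipy, OpenCV 4.12 (cv2) and the standard library are available. Lean on these libraries where they do the work, as an engineer would, in place of code of your own. Each camera call takes 0.05 s, during which the arm holds its last target. There are 200 camera calls.

### The job

On the blue-headed stop stand, push the black-topped stop rod gently down until its orange, rubber-soled foot rests on the copper sample, with no more than a light press (well under 12 N), then swing the red-knobbed clamp lever clockwise all the way to its end so that the stop is locked. Leave the sample standing where it is on the post, and do not disturb the things around.

Things in the scene. Friction and masses are not known exactly. Their poses are not given: they have to be found in the camera images.
- stand: Stop stand bolted to the bench, upright, turned up to 25 degrees either way. Origin: centre of the underside of its dark base plate (130 x 190 x 18 mm; x away from the robot at yaw 0, y left, z up). A 36 mm square column at (0, 45) mm carries the fixed blue head, 44 x 150 mm, 155 to 190 mm above the bench. Stop rod through the head at (0, -45); clamp lever pivots on the head at (0, 45).
- stop_rod: Vertical sliding stop rod, 12 mm steel, about 0.25 kg. Origin: centre of the steel rod's lower end; starts 142 to 150 mm above the bench, can go down to 60 mm. Under it an orange foot (26 mm across) on a brass thread, screwed out differently each time: the underside of its black rubber sole is 10 to 40 mm below this origin. Friction holds the rod where it is left; 3 to 5 N on its knob makes it slide.
- stop_knob_top (a point): Centre of the flat top of the black round knob on the stop rod (34 mm across, 14 mm thick; below it the 12 mm steel rod). 140 mm above the lower end of the steel rod; moves with the rod. Once the foot meets the sample the push needed grows by about 5 N per mm (the rubber sole gives 2.5 mm at most).
- clamp_lever (a joint): Clamp lever angle, rad: 0 = fully open, pointing to the stand's -x (towards the robot at yaw 0); grows clockwise seen from above; 1.5 = end stop, locked, pointing nearly to the stand's +y, away from the rod. Starts at 0 to 0.35. Turns in the level plane; stiff (about 3 N at the knob) and stays where it is left.
- clamp_pivot (a point): Point on the lever's vertical pivot axis, on top of the head, at the underside of the lever's hub (194 mm above the bench).
- clamp_knob_top (a point): Centre of the top of the upright red knob at the end of the clamp lever: a plain cylinder 16 mm in diameter, 45 mm tall (197 to 242 mm above the bench), 70 mm from the pivot axis. The lever's 10 mm thick dark bar joins it 202 mm above the bench; the knob is fixed to the bar, but can turn between fingertips.
- post: Fixed round steel post under the stop rod, 52 mm across; its top lies 60 mm above this origin (38 to 58 mm above the bench, set differently each time).
- sample: Loose copper disc, 38 mm in diameter, 25 mm high, about 0.25 kg, standing on the post under the foot, up to about 4 mm off the rod's axis. Origin: centre of its underside.
- spare_grey: Loose aluminium disc, 38 mm in diameter, 20 mm high, on the bench beside the stand. Origin under its centre. To be left alone.
- spare_brass: Loose brass disc, 38 mm in diameter, 32 mm high, on the bench beside the stand. Origin under its centre. To be left alone.
- beaker: Loose open pale plastic beaker, 68 mm across, 90 mm high, on the bench beyond the stand. Origin under its centre. To be left alone.
- potato_a: Loose potato, 72 x 62 x 62 mm. Origin: underside. To be left alone.
- potato_b: Loose darker potato, 72 x 62 x 62 mm. Origin: underside. To be left alone.
- phone: Loose phone lying flat, 150 x 74 x 9 mm. Origin: centre of its underside. To be left alone.
- meter: Loose black test meter, 85 x 140 x 32 mm. Origin: centre of its underside. To be left alone.
Mind the look-alikes: they are no part of the job. Several things look just like the post: the one meant starts nearest to the robot's base.

How it is judged:
By the outcome, as a careful person would: the job done as asked, in the order asked, and still so for the second after the job is handed in, with the robot touching nothing.
It also fails if it takes over 58 s, if anything falls off the work surface, if the arm or the gripper's body presses on something with over 40 N, if the wrist force passes 120 N, or if a joint passes its speed limit or range.

## Working session

There is one attempt and no reset: what is moved stays moved. The work goes in short steps, Python scripts to look and compute and a tool call to move; the robot and the scene stay as the last step left them, time stands still between calls to the robot, and variables do not carry over. Pictures are saved under pics/ and viewed, at most 10 in all, crops included, and the job is handed in when it is done.

Besides the shell and the picture viewer there is one more tool, called as name(argument=value, ...) on one line, values as JSON. jog_arm: Moves the arm, as the interface text tells. Its arguments: {"type":"object","properties":{"deltas":{"type":"array"},"squeeze":{"type":"number"}},"required":["deltas"]}

```bash
mkdir -p pics
python3 - <<'E'
from workcell import readout, read_camera, bot
import cv2
print(readout.read_state(), bot.tip_extent)
for n in("side","top"):
    c=read_camera(n); cv2.imwrite(f"pics/{n}0.png",c["color"]); print(n,{k:v for k,v in c.items() if k!="color"})
E
```

```text
{'time': 0.0, 'q': array([ 1.29607821e+00,  2.64745130e-01,  1.60538997e+00, -1.66143068e-05,
        1.27371086e+00, -3.68907341e-02]), 'joint_vel': array([ 1.52151361e-03, -1.13732823e-03,  5.60875125e-04,  9.92612309e-04,
        5.98184000e-04,  3.02963685e-05]), 'joint_torque': array([-2.36427732e-03, -5.15111947e+01, -3.67303169e+01, -2.65163389e-04,
        1.31041548e-02, -1.99237047e-05]), 'tool_pos': array([0.15883395, 0.65532128, 0.24695878]), 'tcp_rot': array([-0.37265111, -3.11907439,  0.00350011]), 'wrist_force': array([-0.20661407, -0.2203374 , -0.44552509]), 'torque': array([-0.01384113,  0.02404979,  0.00288913]), 'grip_force': 0.0, 'width': 1.0002471337085532} 0.017
side {'fx': 504.4756543914553, 'fy': 504.4756543914553, 'cx': 318.91975340736184, 'cy': 240.88005883225966, 'origin': array([-0.30610107, -0.11780124,  0.8221625 ]), 'attitude': array([-1.7253269 ,  1.54812356, -0.79703719])}
top {'fx': 513.6681143141763, 'fy': 513.6681143141763, 'cx': 321.6179344439575, 'cy': 253.57392227045034, 'origin': array([ 0.37189897, -0.00766484,  1.31284957]), 'attitude': array([-2.0904915 ,  2.15089238, -0.2035129 ])}
```

View pics/side0.png

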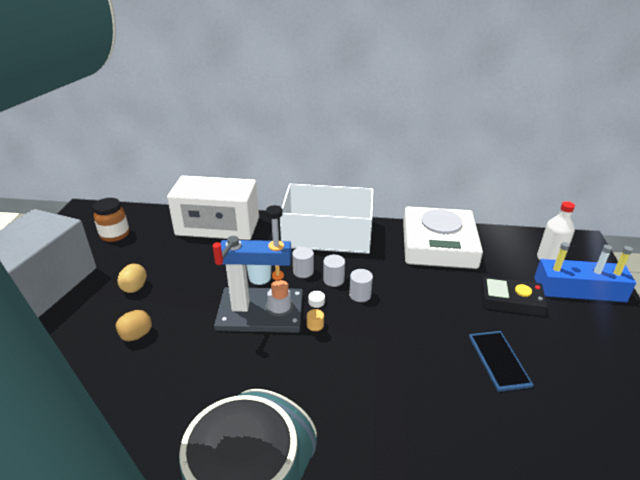

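View pics/top0.png

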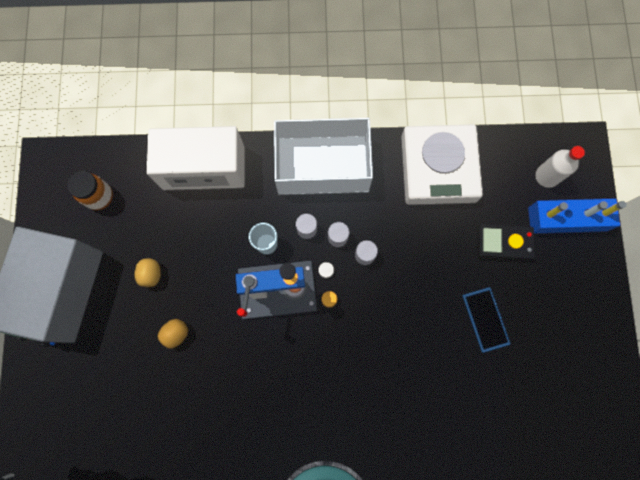

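Side view: the blue-headed stand is at about (260,280), with the rod's black knob at (275,212), the red knob at (219,254), and the copper sample on its post at (279,292). Top view: black knob at (288,272), red knob at (241,312), lever hub at (249,282). The post look-alikes are at top (306,226), (338,235) and (366,252). The one meant is under the rod at about (293,290), carries the copper, and is nearest the base. I'll confirm this in a crop.

```bash
cat > h.py <<'E'
import numpy as np, cv2
from scipy.spatial.transform import Rotation as R
from workcell import readout, read_camera, finish_job, bot
def ray(c,uv):
    d=R.from_rotvec(c["attitude"]).as_matrix()@np.array([(uv[0]-c["cx"])/c["fx"],(uv[1]-c["cy"])/c["fy"],1.])
    return c["origin"],d/np.linalg.norm(d)
def onz(c,uv,z):
    o,d=ray(c,uv); return o+d*(z-o[2])/d[2]
def tri(c1,u1,c2,u2):
    A=[];b=[]
    M=np.zeros((3,3));v=np.zeros(3);rs=[ray(c1,u1),ray(c2,u2)]
    for o,d in rs:
        P=np.eye(3)-np.outer(d,d);M+=P;v+=P@o
    p=np.linalg.solve(M,v)
    return p,[np.linalg.norm((np.eye(3)-np.outer(d,d))@(p-o)) for o,d in rs]
def proj(c,p):
    q=R.from_rotvec(c["attitude"]).as_matrix().T@(np.asarray(p)-c["origin"]); return np.array([c["fx"]*q[0]/q[2]+c["cx"],c["fy"]*q[1]/q[2]+c["cy"]])
def mask(img,lo,hi,box):
    h=cv2.cvtColor(img,cv2.COLOR_BGR2HSV);m=cv2.inRange(h,np.array(lo),np.array(hi))
    k=np.zeros_like(m);x0,y0,x1,y1=box;k[y0:y1,x0:x1]=m[y0:y1,x0:x1];return k
E
python3 - <<'E'
from h import *
s=read_camera("side");t=read_camera("top")
a=cv2.resize(s["color"][195:335,205:335],None,fx=4,fy=4,interpolation=cv2.INTER_CUBIC)[:560,:]
b=cv2.resize(t["color"][250:345,225:345],None,fx=4,fy=4,interpolation=cv2.INTER_CUBIC)[:,:]
cv2.imwrite("pics/cs.png",a);cv2.imwrite("pics/ct.png",b)
for n,c,box in(("side",s,(205,195,335,335)),("top",t,(225,250,345,345))):
  for nm,lo,hi in(("blue",(105,150,60),(120,255,255)),("red",(0,200,80),(4,255,255)),("copper",(5,90,60),(14,220,255))):
    m=mask(c["color"],lo,hi,box)
    k,l,st,ce=cv2.connectedComponentsWithStats(m)
    print(n,nm,[(st[i].tolist(),ce[i].round(1).tolist()) for i in range(1,k) if st[i,4]>15])
E
```

```text
side blue [([220, 240, 7, 10, 36], [222.8, 243.5]), ([223, 240, 69, 26, 1237], [258.6, 253.9])]
side red [([218, 245, 4, 19, 26], [219.5, 253.5])]
side copper [([271, 270, 18, 29, 370], [279.0, 285.5])]
top blue [([235, 267, 70, 27, 882], [268.7, 280.8])]
top red [([237, 309, 9, 7, 47], [240.9, 312.0])]
top copper [([290, 289, 11, 3, 27], [294.7, 289.9])]
```

View pics/cs.png

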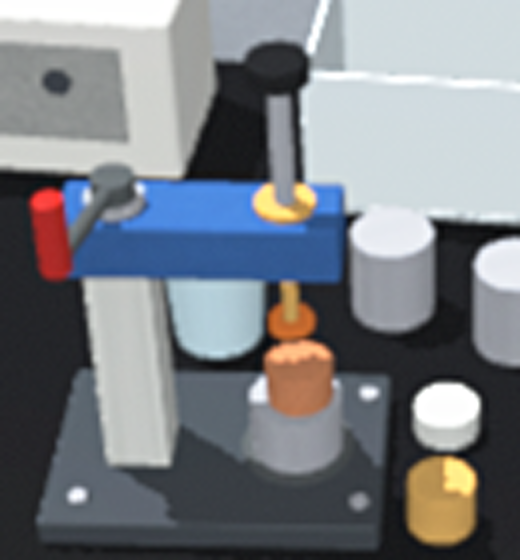

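View pics/ct.png

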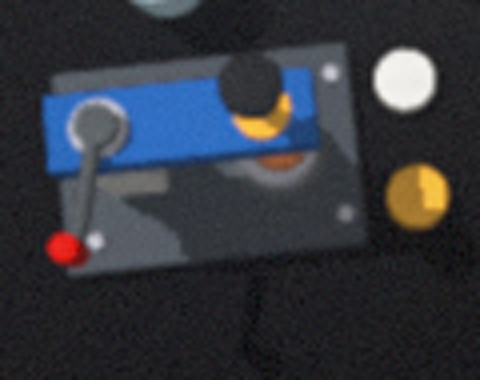

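The crops confirm it: the post under the rod carries the copper sample, and the foot hangs just above it. Side crop: knob top at (277,60), red knob top at (46,195). Top crop: knob at (251,84), red at (64,246), hub at (98,125).

Run:
```python
from h import *
s=read_camera("side");t=read_camera("top")
S=lambda x,y:(205+x/4-.4,195+y/4-.4)
T=lambda x,y:(225+x/4-.4,250+y/4-.4)
for n,a,b in(("knob",S(277,60),T(251,84)),("redtop",S(46,196),T(64,246)),("hub",S(111,178),T(98,125))):
    print(n,*[x for x in tri(s,a,t,b)])
print("red@.242",onz(t,T(64,246),.242),onz(s,S(46,196),.242))
print("hub@.21",onz(t,T(98,125),.21),onz(s,S(111,178),.21))
m=mask(t["color"],(105,150,120),(120,255,255),(225,250,345,345))
# head top corners in crop: near-left,far-left, far-right, near-right
for p in((47,160),(43,97),(310,68),(316,140)): print("head@.19",onz(t,T(*p),.19))
for p in((67,182),(340,186),(343,232),(72,228)): print("head side@.19",onz(s,S(*p),.19))
for p in((52,78),(345,44),(367,243),(70,277)): print("base@.018",onz(t,T(*p),.018))
# sole, sample top
print("foot side low",S(291,338),"sample top",S(299,352))
for z in(.10,.11,.12,.13): print(z,onz(s,S(291,325),z))
for z in(.06,.07,.08,.09): print(z,onz(s,S(299,354),z))
```

```text
knob [0.53828891 0.06094758 0.2818234 ] [np.float64(0.0008053950436664675), np.float64(0.0008053950436663848)]
redtop [0.46188739 0.16221504 0.24448718] [np.float64(0.0013523388405155547), np.float64(0.0013523388405155656)]
hub [0.52982917 0.15009422 0.20801451] [np.float64(0.0018073177824676854), np.float64(0.0018073177824677626)]
red@.242 [0.46242581 0.16128346 0.242     ] [0.46508381 0.16480838 0.242     ]
hub@.21 [0.52994549 0.14804149 0.21      ] [0.52695199 0.15104986 0.21      ]
head@.19 [0.51421747 0.17891279 0.19      ]
head@.19 [0.54928947 0.18124147 0.19      ]
head@.19 [0.5613006  0.03337769 0.19      ]
head@.19 [0.52105502 0.03091978 0.19      ]
head side@.19 [0.54793272 0.18239906 0.19      ]
head side@.19 [0.56052379 0.03612037 0.19      ]
head side@.19 [0.52021972 0.02830091 0.19      ]
head side@.19 [0.50805157 0.16903157 0.19      ]
base@.018 [0.58856701 0.20447763 0.018     ]
base@.018 [0.60524331 0.01693543 0.018     ]
base@.018 [0.47782617 0.00619149 0.018     ]
base@.018 [0.46187577 0.19282859 0.018     ]
foot side low (277.35, 279.1) sample top (279.35, 282.6)
0.1 [0.54933299 0.06486543 0.1       ]
0.11 [0.53748754 0.06233599 0.11      ]
0.12 [0.52564208 0.05980655 0.12      ]
0.13 [0.51379663 0.05727711 0.13      ]
0.06 [0.57132063 0.06584298 0.06      ]
0.07 [0.55980836 0.06343347 0.07      ]
0.08 [0.5482961  0.06102395 0.08      ]
0.09 [0.53678383 0.05861444 0.09      ]
```

Run:
```python
from h import *
s=read_camera("side");t=read_camera("top")
p=readout.read_state()["tool_pos"]
print(proj(s,p),proj(t,p),proj(s,p+[0,0,.15]),proj(t,p+[0,0,.15]))
print("box tri",tri(s,(37,212),t,(22,230)),tri(s,(86,220),t,(101,245)),tri(s,(95,268),t,(80,343)))
print(R.from_rotvec(readout.read_state()["tcp_rot"]).as_matrix().round(3))
```

```text
[-150.16738614  335.94737203] [-13.45443273 473.87397801] [-209.48212805  258.80791504] [-71.36007069 494.65641012]
box tri (array([0.67403536, 0.68899071, 0.14579106]), [np.float64(0.0008371302219138988), np.float64(0.000837130221913967)]) (array([0.62207755, 0.50959502, 0.16765583]), [np.float64(0.01796663438485835), np.float64(0.017966634384858255)]) (array([0.42111148, 0.45696314, 0.20265702]), [np.float64(0.04996673682527567), np.float64(0.04996673682527567)])
[[-0.972  0.236 -0.   ]
 [ 0.236  0.972 -0.   ]
 [-0.    -0.    -1.   ]]
```

jog_arm(deltas=[0,0,-0.05,0,0,0,-1,0,0,-0.1,0,0,0,-1,0,0,-0.13,0,0,0,-1,-0.034,-0.033,-0.13,0,0,0,-1,-0.068,-0.065,-0.13,0,0,0,-1,-0.102,-0.098,-0.13,0,0,0,-1,-0.136,-0.131,-0.13,0,0,0,-1,-0.17,-0.163,-0.13,0,0,0,-1], squeeze=20)

```text
time: 1.2
tool_pos: [0.2864, 0.4559, 0.3785]
tcp_rot: [0.372, 3.119, 0.001]
wrist_force: [1.1, 0.2, -0.2]
width: 0.003
grip_force: 0.0
```

jog_arm(deltas=[-0.034,-0.033,0,0,0,0,-1,-0.068,-0.065,0,0,0,0,-1,-0.102,-0.098,0,0,0,0,-1,-0.136,-0.131,0,0,0,0,-1,-0.17,-0.163,0,0,0,0,-1,-0.204,-0.196,0,0,0,0,-1,-0.238,-0.228,0,0,0,0,-1,-0.272,-0.261,0,0,0,0,-1])

```text
time: 2.0
tool_pos: [0.4893, 0.138, 0.3787]
tcp_rot: [0.373, 3.118, 0.001]
wrist_force: [0.5, 0.3, -0.1]
width: -0.001
grip_force: 0.0
```

jog_arm(deltas=[-0.033,-0.032,0,0,0,0,-1,-0.066,-0.063,0,0,0,0,-1,-0.066,-0.063,0.03,0,0,0,-1,-0.066,-0.063,0.05,0,0,0,-1,-0.066,-0.063,0.052,0,0,0,-1,-0.066,-0.063,0.052,0,0,0,-1])

```text
time: 2.6
tool_pos: [0.5376, 0.063, 0.326]
tcp_rot: [-0.372, -3.118, 0.0]
wrist_force: [-0.2, 0.4, 0.7]
width: -0.002
grip_force: 0.0
```

Run:
```python
from h import *
s=read_camera("side");t=read_camera("top")
print(readout.read_state()["tool_pos"])
a=cv2.resize(s["color"][165:315,195:345],None,fx=4,fy=4,interpolation=cv2.INTER_CUBIC)
cv2.imwrite("pics/cs1.png",a)
```

```text
[0.53854335 0.06341708 0.32788194]
```

View pics/cs1.png

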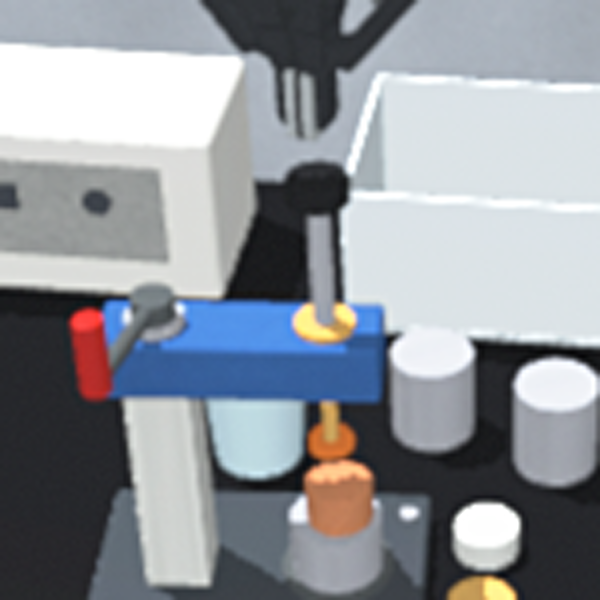

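The side crop shows the closed fingertips at (305,130), over the knob top at (318,180). The foot at (330,440) is a little above the sample. I'll descend slowly.

jog_arm(deltas=[0,-0.002,0.01,0,0,0,-1,0,-0.002,0.018,0,0,0,-1,0,-0.002,0.02,0,0,0,-1,0,-0.002,0.022,0,0,0,-1,0,-0.002,0.024,0,0,0,-1,0,-0.002,0.026,0,0,0,-1,0,-0.002,0.026,0,0,0,-1])

```text
time: 3.4
tool_pos: [0.5375, 0.0611, 0.3]
tcp_rot: [-0.373, -3.119, 0.0]
wrist_force: [-0.4, -0.3, 1.3]
width: -0.001
grip_force: 0.0
```

jog_arm(deltas=[0,0,0.001,0,0,0,-1,0,0,0.002,0,0,0,-1,0,0,0.003,0,0,0,-1,0,0,0.003,0,0,0,-1,0,0,0.003,0,0,0,-1])

```text
time: 3.9
tool_pos: [0.5377, 0.0611, 0.2976]
tcp_rot: [0.373, 3.119, 0.0]
wrist_force: [-0.7, -0.0, 2.7]
width: 0.004
grip_force: 1.6
```

jog_arm(deltas=[0,0,0.001,0,0,0,-1,0,0,0.002,0,0,0,-1,0,0,0.003,0,0,0,-1,0,0,0.003,0,0,0,-1])

```text
time: 4.3
tool_pos: [0.5376, 0.0611, 0.294]
tcp_rot: [0.373, 3.119, 0.0]
wrist_force: [0.3, 0.3, 2.3]
width: 0.007
grip_force: 1.1
```

Run:
```python
from h import *
s=read_camera("side");f=[readout.read_state()["wrist_force"][2]]
for z in (.08,.085,.09,.095,.10,.105,.11): print(z,proj(s,[.538,.061,z]).round(1))
for r in range(266,292): print(r,s["color"][r,274:284].tolist() if 0 else [tuple(int(v) for v in s["color"][r,c]) for c in (276,278,280)])
print(f)
```

```text
0.08 [278.6 286.1]
0.085 [278.5 284.4]
0.09 [278.4 282.7]
0.095 [278.3 281. ]
0.1 [278.2 279.2]
0.105 [278.1 277.5]
0.11 [278.  275.7]
266 [(179, 171, 168), (171, 163, 161), (72, 68, 65)]
267 [(149, 161, 172), (139, 162, 182), (47, 47, 50)]
268 [(101, 152, 184), (97, 160, 202), (39, 41, 46)]
269 [(84, 151, 189), (87, 160, 205), (41, 42, 46)]
270 [(82, 144, 182), (89, 160, 204), (41, 40, 42)]
271 [(80, 140, 175), (90, 161, 204), (41, 40, 43)]
272 [(81, 145, 189), (90, 160, 202), (46, 70, 114)]
273 [(85, 158, 220), (90, 160, 200), (62, 133, 247)]
274 [(82, 152, 209), (91, 160, 200), (58, 130, 238)]
275 [(79, 144, 196), (92, 162, 200), (51, 110, 200)]
276 [(77, 141, 199), (91, 161, 201), (51, 109, 195)]
277 [(62, 123, 201), (71, 134, 201), (49, 108, 199)]
278 [(49, 108, 202), (51, 111, 201), (49, 109, 202)]
279 [(50, 112, 209), (50, 112, 211), (49, 113, 211)]
280 [(50, 114, 214), (50, 114, 217), (47, 110, 207)]
281 [(49, 98, 178), (46, 94, 172), (67, 107, 178)]
282 [(99, 138, 215), (77, 108, 162), (116, 159, 236)]
283 [(134, 187, 255), (107, 149, 224), (121, 170, 245)]
284 [(126, 178, 251), (98, 138, 210), (97, 136, 209)]
285 [(95, 134, 209), (82, 116, 176), (84, 117, 178)]
286 [(82, 115, 174), (82, 116, 176), (83, 117, 179)]
287 [(82, 116, 174), (83, 118, 179), (84, 118, 180)]
288 [(85, 119, 177), (85, 119, 178), (84, 118, 180)]
289 [(85, 118, 178), (85, 119, 179), (85, 119, 181)]
290 [(88, 123, 188), (87, 122, 185), (89, 125, 190)]
291 [(88, 124, 189), (90, 125, 191), (90, 127, 194)]
[np.float64(2.1442357491520796)]
```

jog_arm(deltas=[0,0,0.001,0,0,0,-1,0,0,0.002,0,0,0,-1,0,0,0.003,0,0,0,-1,0,0,0.004,0,0,0,-1,0,0,0.005,0,0,0,-1,0,0,0.005,0,0,0,-1])

```text
time: 4.95
tool_pos: [0.5376, 0.0611, 0.2891]
tcp_rot: [0.373, 3.119, 0.0]
wrist_force: [0.7, 0.0, 2.0]
width: -0.002
grip_force: 1.1
```

jog_arm(deltas=[0,0,0.0005,0,0,0,-1,0,0,0.001,0,0,0,-1,0,0,0.0015,0,0,0,-1,0,0,0.0015,0,0,0,-1])

```text
time: 5.35
tool_pos: [0.5376, 0.0611, 0.2878]
tcp_rot: [0.373, 3.119, 0.0]
wrist_force: [1.6, 0.0, 2.9]
width: -0.003
grip_force: 1.4
```

```bash
cat > v.py <<'E'
from h import *
import sys
s=read_camera("side")
print(readout.read_state()["tool_pos"],readout.read_state()["wrist_force"])
cv2.imwrite(f"pics/{sys.argv[1]}.png",cv2.resize(s["color"][255:315,250:320],None,fx=8,fy=8,interpolation=cv2.INTER_CUBIC))
E
python3 v.py g1
```

```text
[0.53763984 0.06110601 0.28776516] [ 1.56101333 -0.056262    2.64908911]
```

View pics/g1.png

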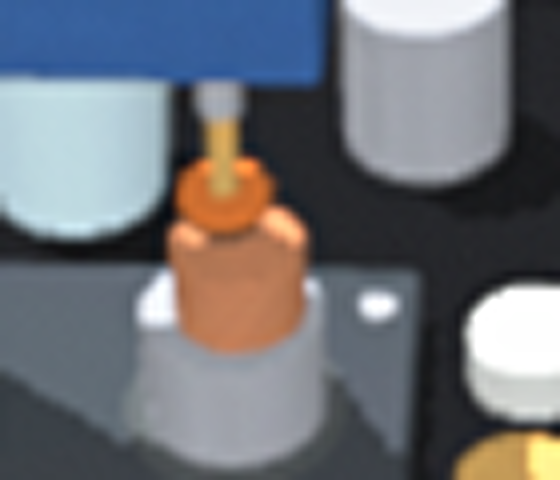

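The view shows the foot bottom's front edge at (225,235) and the sample top centred near (240,238), so the gap is still several mm. I'll continue in small steps.

jog_arm(deltas=[0,0,0.0005,0,0,0,-1,0,0,0.001,0,0,0,-1,0,0,0.0015,0,0,0,-1,0,0,0.002,0,0,0,-1,0,0,0.002,0,0,0,-1])

```text
time: 5.9
tool_pos: [0.5376, 0.0611, 0.2857]
tcp_rot: [0.373, 3.119, 0.0]
wrist_force: [2.3, -0.7, 3.3]
width: -0.002
grip_force: 1.3
```

jog_arm(deltas=[0,0,0.0005,0,0,0,-1,0,0,0.001,0,0,0,-1,0,0,0.0015,0,0,0,-1,0,0,0.0015,0,0,0,-1])

```text
time: 6.3
tool_pos: [0.5376, 0.0611, 0.2842]
tcp_rot: [0.373, 3.119, 0.0]
wrist_force: [3.3, 0.1, 3.1]
width: 0.005
grip_force: 1.3
```

jog_arm(deltas=[0,0,0.0005,0,0,0,-1,0,0,0.001,0,0,0,-1,0,0,0.0015,0,0,0,-1,0,0,0.0015,0,0,0,-1])

```text
time: 6.7
tool_pos: [0.5376, 0.0611, 0.2827]
tcp_rot: [0.373, 3.119, 0.0]
wrist_force: [2.4, 0.3, 3.4]
width: 0.004
grip_force: 1.5
```

Run:
```python
from h import *
for i in range(4):
    read_camera("side") if i else 0
    s=readout.read_state();print(s["wrist_force"].round(2),s["torque"].round(3),s["tool_pos"].round(4))
```

```text
[2.38 0.27 3.39] [-0.063 -0.497  0.011] [0.5376 0.0611 0.2827]
[2.02 0.31 2.42] [ 0.079 -0.386  0.011] [0.5376 0.0611 0.2827]
[ 1.   -0.53  2.46] [ 0.017 -0.368 -0.018] [0.5375 0.0611 0.2827]
[2.3  0.35 2.86] [ 0.008 -0.4   -0.014] [0.5375 0.0611 0.2827]
```

jog_arm(deltas=[0,0,0.0005,0,0,0,-1,0,0,0.001,0,0,0,-1,0,0,0.0015,0,0,0,-1,0,0,0.0015,0,0,0,-1])

```text
time: 7.25
tool_pos: [0.5375, 0.0611, 0.2811]
tcp_rot: [-0.373, -3.119, -0.0]
wrist_force: [1.9, 0.6, 2.5]
width: 0.003
grip_force: 1.3
```

jog_arm(deltas=[0,0,0.0005,0,0,0,-1,0,0,0.001,0,0,0,-1,0,0,0.001,0,0,0,-1])

```text
time: 7.55
tool_pos: [0.5375, 0.0611, 0.2802]
tcp_rot: [-0.373, -3.119, 0.0]
wrist_force: [2.3, 0.0, 2.4]
width: -0.004
grip_force: 1.3
```

```bash
python3 v.py g2
```

```text
[0.53749891 0.0610931  0.28016121] [ 2.55479646 -0.15768305  2.97889192]
```

View pics/g2.png

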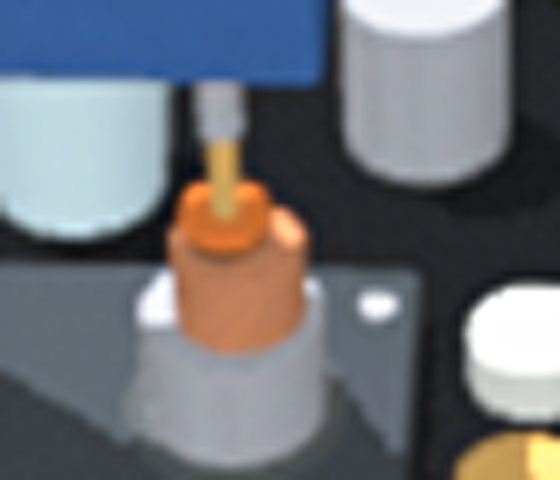

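The foot's front lower edge is now at (222,255), a few mm above contact by the sample's front top edge at about y 270–280. I'll use finer steps.

jog_arm(deltas=[0,0,0.0005,0,0,0,-1,0,0,0.001,0,0,0,-1,0,0,0.001,0,0,0,-1])

```text
time: 7.9
tool_pos: [0.5375, 0.0611, 0.2792]
tcp_rot: [-0.373, -3.119, 0.0]
wrist_force: [3.2, 1.1, 2.3]
width: -0.003
grip_force: 1.4
```

jog_arm(deltas=[0,0,0.0005,0,0,0,-1,0,0,0.001,0,0,0,-1,0,0,0.001,0,0,0,-1])

```text
time: 8.2
tool_pos: [0.5375, 0.0611, 0.2782]
tcp_rot: [-0.373, -3.119, -0.0]
wrist_force: [2.2, 0.5, 2.3]
width: 0.002
grip_force: 1.4
```

jog_arm(deltas=[0,0,0.0005,0,0,0,-1,0,0,0.0008,0,0,0,-1,0,0,0.0008,0,0,0,-1])

```text
time: 8.5
tool_pos: [0.5375, 0.0611, 0.2775]
tcp_rot: [-0.373, -3.119, -0.0]
wrist_force: [1.9, -0.6, 3.1]
width: 0.002
grip_force: 1.6
```

jog_arm(deltas=[0,0,0.0005,0,0,0,-1,0,0,0.0007,0,0,0,-1,0,0,0.0007,0,0,0,-1])

```text
time: 8.8
tool_pos: [0.5375, 0.0611, 0.2772]
tcp_rot: [0.373, 3.119, 0.0]
wrist_force: [1.2, -0.4, 5.8]
width: -0.001
grip_force: 2.5
```

Run:
```python
from h import *
for i in range(6):
    read_camera("side") if i else 0
    s=readout.read_state();print(s["wrist_force"].round(2),s["tool_pos"].round(5),round(s["grip_force"],2))
```

```text
[ 1.19 -0.42  5.83] [0.53753 0.06107 0.27715] 2.47
[1.71 0.33 4.51] [0.53755 0.06109 0.27715] 2.57
[ 0.95 -0.43  4.49] [0.53751 0.06111 0.27714] 2.56
[ 1.08 -0.23  5.86] [0.53752 0.06109 0.27712] 2.56
[ 1.15 -0.19  5.56] [0.53751 0.06111 0.27715] 2.56
[ 0.63 -0.42  5.27] [0.53753 0.0611  0.27713] 2.56
```

The foot rests on the sample at about 2.5 N above the sliding friction. Next I retract, open the gripper partly, and go over the red knob.

jog_arm(deltas=[0,0,-0.005,0,0,0,-1,0,0,-0.03,0,0,0,-1,0,0,-0.06,0,0,0,-1,0.03,0.025,-0.06,0,0,0,-0.15,0.06,0.05,-0.06,0,0,0,-0.15,0.09,0.075,-0.06,0,0,0,-0.15,0.096,0.081,-0.06,0,0,0,-0.15,0.096,0.081,-0.06,0,0,0,-0.15])

```text
time: 9.85
tool_pos: [0.4621, 0.1631, 0.3361]
tcp_rot: [-0.368, -3.118, 0.001]
wrist_force: [-0.0, -0.4, 0.2]
width: 0.422
grip_force: 0.0
```

Run:
```python
from h import *
s=readout.read_state();print(s["q"].round(2),s["tool_pos"].round(4),s["width"],s["wrist_force"])
c=read_camera("side")
cv2.imwrite("pics/r1.png",cv2.resize(c["color"][180:310,180:340],None,fx=4,fy=4,interpolation=cv2.INTER_CUBIC))
```

```text
[ 0.29 -0.13  1.87 -0.    1.41 -1.05] [0.4621 0.1631 0.3361] 0.42193500860533245 [-0.01916477 -0.4374865   0.20283763]
```

View pics/r1.png

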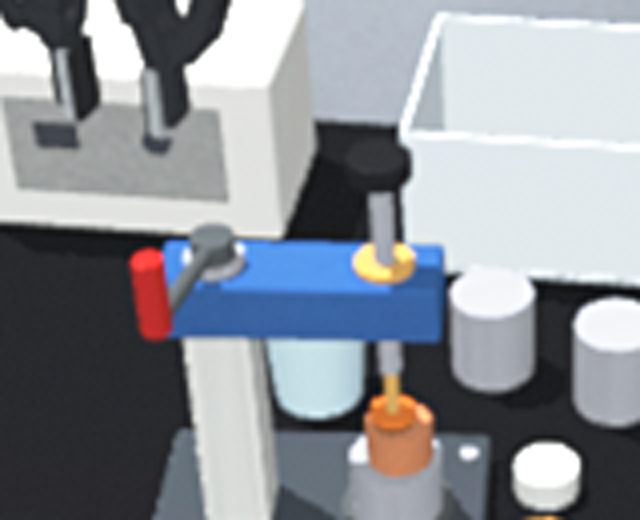

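The side crop shows the foot at (392,410) seated on the copper, the rod holding its place, and the fingertips at (85,118) and (158,148), above the red knob top (148,255). I'll check the alignment by projection.

Run:
```python
from h import *
s=read_camera("side")
q=lambda p:((proj(s,p)-[180,180])*4).round(0)
y=np.array([.234,.972,0]);c=np.array([.4621,.1631,.322])
print(q(c),q(c+.018*y),q(c-.018*y),q(c+.033*y),q(c-.033*y),"red",q([.463,.162,.242]))
```

```text
[126. 119.] [ 92. 112.] [161. 126.] [ 64. 106.] [190. 132.] red [149. 257.]
```

jog_arm(deltas=[0,0,0.03,0,0,0,-0.15,0,0,0.06,0,0,0,-0.15,0,0,0.075,0,0,0,-0.15,0,0,0.085,0,0,0,-0.15,0,0,0.095,0,0,0,-0.15,0,0,0.104,0,0,0,-0.15,0,0,0.106,0,0,0,-0.15,0,0,0.106,0,0,0,-0.15])

```text
time: 10.75
tool_pos: [0.4635, 0.1625, 0.2309]
tcp_rot: [0.373, 3.119, 0.0]
wrist_force: [-0.6, 0.5, -0.1]
width: 0.427
grip_force: 0.0
```

Run:
```python
from h import *
c=read_camera("side");t=read_camera("top")
a=cv2.resize(c["color"][180:280,180:280],None,fx=4,fy=4,interpolation=cv2.INTER_CUBIC)
b=cv2.resize(t["color"][250:350,200:300],None,fx=4,fy=4,interpolation=cv2.INTER_CUBIC)
cv2.imwrite("pics/r2.png",np.hstack([a,b]))
```

```text
(no output)
```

View pics/r2.png

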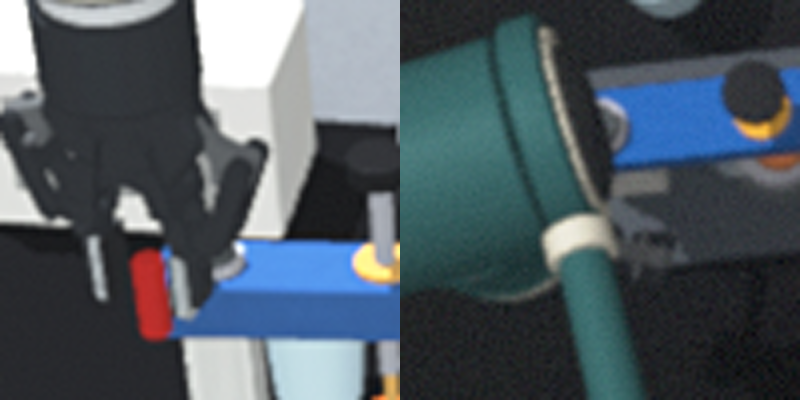

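Left: the red knob at (150,295) stands between the pads at (97,265) and (180,290). Now I sweep clockwise with the tool turning along.

jog_arm(deltas=[0,0.0048,0,0,0,4,-0.39,-0.0003,0.0096,0,0,0,8,-0.39,-0.001,0.0143,0,0,0,12,-0.39,-0.002,0.019,0,0,0,16,-0.39,-0.0033,0.0236,0,0,0,20,-0.39,-0.0049,0.0281,0,0,0,24,-0.39,-0.0068,0.0324,0,0,0,28,-0.39,-0.0068,0.0324,0,0,0,28,-0.39])

```text
time: 11.65
tool_pos: [0.4775, 0.1926, 0.2315]
tcp_rot: [-1.116, -2.937, -0.0]
wrist_force: [-2.1, -0.4, 1.4]
width: 0.306
grip_force: 0.7
```

jog_arm(deltas=[0,0.0048,0,0,0,4,-0.39,-0.0003,0.0096,0,0,0,8,-0.39,-0.001,0.0143,0,0,0,12,-0.39,-0.002,0.019,0,0,0,16,-0.39,-0.0033,0.0236,0,0,0,20,-0.39,-0.0049,0.0281,0,0,0,24,-0.39,-0.0068,0.0324,0,0,0,28,-0.39,-0.0068,0.0324,0,0,0,28,-0.39])

```text
time: 12.45
tool_pos: [0.5042, 0.2125, 0.2312]
tcp_rot: [-1.791, -2.58, -0.001]
wrist_force: [-2.3, -0.2, 1.6]
width: 0.305
grip_force: 0.7
```

jog_arm(deltas=[0,0.0024,0,0,0,2,-0.39,0,0.0048,0,0,0,4,-0.39,-0.0001,0.0072,0,0,0,6,-0.39,-0.0003,0.0096,0,0,0,8,-0.39,-0.0003,0.0096,0,0,0,8,-0.39])

```text
time: 12.95
tool_pos: [0.513, 0.2154, 0.2311]
tcp_rot: [-1.966, -2.45, -0.001]
wrist_force: [-2.2, 0.8, 1.2]
width: 0.307
grip_force: 1.3
```

jog_arm(deltas=[0,0.0012,0,0,0,1,-0.39,0,0.0024,0,0,0,2,-0.39,0,0.0036,0,0,0,3,-0.39,0,0.0048,0,0,0,4,-0.39,0,0.0048,0,0,0,4,-0.39])

```text
time: 13.45
tool_pos: [0.5182, 0.2162, 0.2308]
tcp_rot: [2.054, 2.377, 0.0]
wrist_force: [-3.1, 1.1, 1.2]
width: 0.305
grip_force: 1.3
```

jog_arm(deltas=[0,0.0012,0,0,0,1,-0.39,0,0.0024,0,0,0,2,-0.39,0,0.0024,0,0,0,2,-0.39])

```text
time: 13.75
tool_pos: [0.5205, 0.2165, 0.2307]
tcp_rot: [2.095, 2.341, 0.0]
wrist_force: [-2.7, 1.0, 0.9]
width: 0.31
grip_force: 1.3
```

jog_arm(deltas=[0,0.0012,0,0,0,1,-0.39,0,0.0024,0,0,0,2,-0.39,0,0.0024,0,0,0,2,-0.39])

```text
time: 14.05
tool_pos: [0.5229, 0.2168, 0.2308]
tcp_rot: [2.136, 2.304, 0.0]
wrist_force: [-3.1, 1.7, 1.3]
width: 0.308
grip_force: 1.4
```

jog_arm(deltas=[0,0.0012,0,0,0,1,-0.39,0,0.0024,0,0,0,2,-0.39,0,0.0024,0,0,0,2,-0.39])

```text
time: 14.35
tool_pos: [0.5251, 0.217, 0.2307]
tcp_rot: [-2.176, -2.266, 0.0]
wrist_force: [-4.4, 3.0, 1.2]
width: 0.306
grip_force: 1.8
```

jog_arm(deltas=[0,0.0012,0,0,0,1,-0.39,0,0.0012,0,0,0,1,-0.39])

```text
time: 14.55
tool_pos: [0.5252, 0.2168, 0.2306]
tcp_rot: [-2.194, -2.246, 0.004]
wrist_force: [-7.4, 1.8, 3.1]
width: 0.307
grip_force: 3.5
```

jog_arm(deltas=[0,0.0012,0,0,0,1,-0.39,0,0.0012,0,0,0,1,-0.39])

```text
time: 14.75
tool_pos: [0.5252, 0.2166, 0.2306]
tcp_rot: [-2.213, -2.226, 0.007]
wrist_force: [-10.6, 1.0, 5.3]
width: 0.3
grip_force: 5.3
```

It has hit the end stop: the position is stalled and the force is up to 10 N. I'll back off and lift clear.

jog_arm(deltas=[0,-0.0025,0,0,0,0,-0.39,0,-0.005,0,0,0,0,-0.36,0,-0.006,0,0,0,0,-0.3,0,-0.006,-0.01,0,0,0,-0.3,0,-0.006,-0.04,0,0,0,-0.3,0,-0.006,-0.08,0,0,0,-0.3,0,-0.006,-0.12,0,0,0,-0.3,0,-0.006,-0.14,0,0,0,-0.3])

```text
time: 15.55
tool_pos: [0.5232, 0.2173, 0.3765]
tcp_rot: [2.212, 2.226, 0.011]
wrist_force: [0.3, 0.1, -0.2]
width: 0.348
grip_force: 0.0
```

Run:
```python
from h import *
print(readout.read_state()["wrist_force"])
c=read_camera("side")
cv2.imwrite("pics/f.png",cv2.resize(c["color"][190:340,190:340],None,fx=4,fy=4,interpolation=cv2.INTER_CUBIC))
th=5.5*np.pi/180
for a in (1.2,1.35,1.5):
    ang=np.pi+th-a
    print(a,((proj(c,[.53+.07*np.cos(ang),.149+.07*np.sin(ang),.242])-[190,190])*4).round())
```

```text
[ 0.33985308  0.0561146  -0.22771031]
1.2 [ 32. 170.]
1.35 [ 30. 158.]
1.5 [ 31. 147.]
```

View pics/f.png

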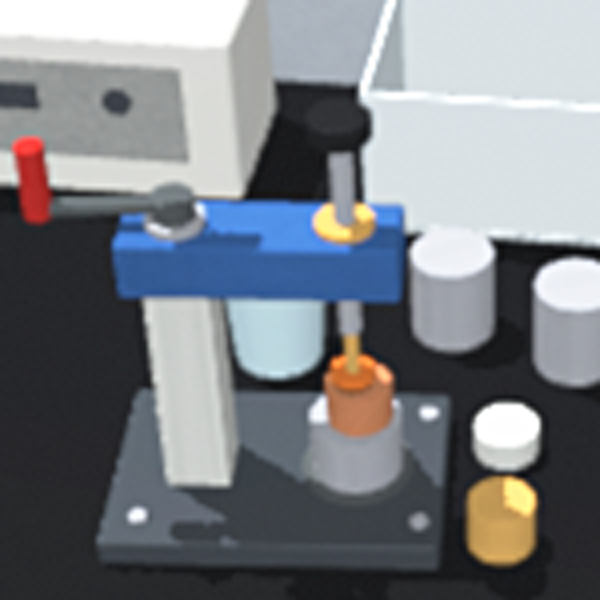

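The red knob top at (31,146) matches the 1.5 rad prediction (31,147). The foot at (352,375) sits on the copper, the sample is on its post, and the neighbours are undisturbed.

```bash
python3 -c "
from workcell import finish_job
print(finish_job())"
```

```text
the job is handed in; nothing more can be done
None
```

The job is handed in: the foot rests on the copper sample with a press of about 2.5 N, the lever is at its clockwise end stop, the last picture shows the sample still on its post, and the arm is clear.

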